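# Release the filter slide of a type-sorting dust box with a bodkin

## Robot

A 6-joint arm with a two-finger parallel gripper is mounted at the origin on the work surface. World frame = base frame: x ahead of the robot, y to its left, z up, the work surface at z = 0. Lengths are in m, angles in rad, forces in N, time in s.
With the tool pointing down it reaches from about 0.325 to 0.85 m from the base axis. Payload 4.4 kg.
Tool frame: the origin (TCP) lies midway between the tips of the shut fingers; the grasp point (between the pads) lies grip_point_offset behind it (grip_point_offset is the distance from the TCP to the grasp point, in m); z points along the fingers, y is the line along which they close (so a half turn about z gives the same grasp; the last joint's range is limited). The gripper opens to 94 mm and grips with 3 to 60 N. Pads are 16 mm wide; open, the fingers measure 119 mm over their backs; the gripper's body (75 mm by 177 mm) begins 78 mm behind the grasp point.
Start: joints at [1.119, 0.207, 1.542, -0, 1.393, -0.15], TCP at [0.17, 0.549, 0.205] pointing down, gripper open.
Joint ranges: [-2.73, 2.73], [-0.86, 2.22], [0.23, 2.46], [-1.11, 4.25], [0.08, 2.63], [-2.82, 2.82]. Speed limits (rad/s): [2.79, 2.79, 3.14, 3.14, 3.14, 3.14].

## Interface

Orientations are given as a unit quaternion [x, y, z, w].
In Python, from rig import state, get_image, camera_params, close_job, grip_point_offset gives the robot as it stands.
- The arm moves only by the tool send_rows, never from a script. Its argument "motion" is a list of rows, each a list of 6 numbers: the shift along the tool's x, y, z in units of 0.02 m (1.0 is 0.02 m), then the turn, a rotation vector about the tool's x, y, z in units of 8 degrees (1.0 is 8 degrees). In form: [[dx, dy, dz, ax, ay, az], ...]. A call has 1 to 5 rows; each row shifts and turns the commanded pose from where the row before left it, along the tool's axes as they then stand; what a row does not reach is not made up. A row lasts 1/10 s, in which the tool goes at most 50 mm and 8.59 degrees, less where a joint would pass 70% of its speed; a pose out of reach is approached as far as the arm can. A call with a number of a shift or a turn outside -1 to 1 is refused whole. A call with a gripper value outside its range is refused whole. "grip" is the gripper command: -1 is fully open, 1 is shut, values between are in proportion, set as the call begins (left out, the last holds). The fingers move at their own pace and stop on an object; the grip force is fixed at half the most. Time passes only in rows, so rows that do not move let the fingers close. It gives the time, the measured TCP pose, the force, the opening and the grip force at its end, in the units of the state.
- state(): the state, without advancing time (a new reading comes with each control period).
- get_image(name): name is "side" or "top"; returns the picture (480x640x3 uint8, blue, green, red); there is no depth.
- camera_params(name): a dict with "fovy" (degrees; the focal length in pixels is half the picture's height over the tangent of half this angle, whatever the lens; pixels are square), "cx", "cy" (the principal point, pixels), "R" (3x3) and "t" (3): a world point X has camera coordinates R X + t. Camera axes: x right, y down, z forward; pixel columns grow to the right and rows downward; lengths in m; the calibration is good to about 2 mm. A picture is of the moment at which its call begins. camera_params takes no time and is no camera call.
- close_job(): hands the job in; it is judged then, once.
The state is a dict: "time_s": time; "joints": joint angles; "qvel": joint speeds; "effort": joint torques, N m; "position": TCP position; "tool_rot": TCP orientation; "wrist_force": force on the tool from outside, world axes, zero at the start; "torque": the same for the moment, N m; "grip_width": opening from 0.0 (shut) to 1.0 (fully open); "grip_force": force on a finger pad.
Only numpy, scipy, OpenCV 4.12 (cv2) and the standard library are available. Lean on these libraries where they do the work, as an engineer would, in place of code of your own. Each camera call takes 0.05 s, during which the arm holds its last target. There are 200 camera calls.

## Task

Free the filter slide of the dust box for changing: take the bodkin from its block, press the recessed yellow button gently down with its needle and, keeping the button down, push the slide out with the needle as far as it goes, so that the button springs up in the far window. Then stand the bodkin back in its hole in the block. Touch the dust box only with the bodkin, never press or push hard on it (keep it below 18 N in all), and leave the composing stick, the card box and the can as they stand.

Things in the scene. Friction and masses are not known exactly. Their poses are not given: they have to be found in the camera images.
- dust_box: Downdraft dust box for sorting lead type, fixed: green case 200 mm (its x) by 280 mm (its y), 115 mm high, white 10 mm thick deck with black grille. Origin at the centre of its underside. Filter slide under the deck, out of the +y end (blue face plate). On the centre line (x = 0) a dog-bone opening through the deck: near window, slot 8 mm wide and 21.5 mm long, far window, in a row along +y.
- latch_window (a point): Centre of the near window (17 mm square, at x 0, y 55 mm of the box) at the deck's top surface, 115 mm above the bench; the button stands in it while the slide is shut. Axes as the dust box: +y is the way the slide goes out.
- open_window (a point): Over the button's place when the slide is fully out, at the deck's top surface, 40 mm along +y from latch_window. The far window is 17 mm wide and reaches from 10 mm before this point to 9.5 mm beyond it.
- filter_slide (a joint): How far the filter slide is out, m: 0 shut, 0.040 fully out on its stop. Drag about 2.5 N, with rubbing up to 5 N. It goes only with the button down; the button travels with it, and the needle pushes on the wall of the button's cup. With the slide beyond 0.037, a button let go springs up in the far window and locks.
- release_button (a joint): How far the yellow button is down, m: 0 up, 0.006 on its stop. 14 mm square, top 5.5 mm below the deck's surface when up; in it a cup for the needle, 8 mm square, 4 mm deep (floor 9.5 mm below the deck's surface when up). Spring: about 2.5 N at 0, 6.5 N at 0.006. From 0.0045 (5.5 N) on it clears the deck and the slide is free; higher up it catches on the slot's end.
- bodkin: Bodkin standing in its block: wooden handle 16 mm thick (its x), 24 mm broad (its y), 10 to 90 mm above the origin; brass ferrule 16 mm in diameter below it; round-tipped steel needle 4 mm in diameter. Origin on the axis at the ferrule's lower face, z up; about 70 g. The needle is clamped in a collet and sticks out 38 to 62 mm below the origin, differently each time: find its tip by touch.
- tool_block_hole0 (a point): Mouth of the bodkin's hole, in the middle of the top of a fixed dark wooden block 70 x 70 x 75 mm high: 9.5 mm diameter, 70 mm deep, chamfered. The bodkin stands here with its ferrule on the block, its origin at this point.
- composing_stick: Bystander: steel composing stick with a line of type, 55 x 200 mm (its y), 26 mm high. Origin at the centre of its underside.
- card_box: Bystander: open carton of red cards, 100 x 130 x 45 mm. Origin at the centre of its underside.
- wash_can: Bystander: white can with a yellow band, 70 mm diameter, 100 mm high. Origin at the centre of its underside.

How it is judged:
By the outcome, as a careful person would: the job done as asked, in the order asked, and still so for the second after the job is handed in, with the robot touching nothing.
It also fails if it takes over 72 s, if anything falls off the work surface, if the arm or the gripper's body presses on something with over 40 N, if the wrist force passes 120 N, or if a joint passes its speed limit or range.

## Working session

There is one attempt and no reset: what is moved stays moved. The work goes in short steps, Python scripts to look and compute and a tool call to move; the robot and the scene stay as the last step left them, time stands still between calls to the robot, and variables do not carry over. Pictures are saved under pics/ and viewed, at most 12 in all, crops included, and the job is handed in when it is done.

Besides the shell and the picture viewer there is one more tool, called after "Request:" as name([rows], argument=value, ...), one row to a line, values as JSON. send_rows: Moves the arm, as the interface text tells. Its arguments: {"type":"object","properties":{"motion":{"type":"array"},"grip":{"type":"number"}},"required":["motion"]}

```bash
mkdir -p pics; ls; python3 - <<'E'
from rig import *
import cv2
s=state();print(s)
import rig
print(grip_point_offset)
for n in("side","top"):
    print(n,camera_params(n)); cv2.imwrite(f"pics/{n}0.png",get_image(n))
E
```

```text
pics
{'time_s': 0.0, 'joints': array([ 1.11948698e+00,  2.07400079e-01,  1.54294663e+00, -4.27545096e-05,
        1.39347900e+00, -1.50532982e-01]), 'qvel': array([-6.92358792e-05,  1.72638462e-04, -5.85016966e-04, -1.88292723e-04,
       -2.69946856e-05,  4.36886770e-04]), 'effort': array([-1.08401102e-03, -3.70877409e+01, -2.81414151e+01,  6.98633236e-02,
        3.60726099e-02, -1.97774375e-04]), 'position': array([0.17003913, 0.54844226, 0.20430559]), 'tool_rot': array([ 1.49818099e-01,  9.88712946e-01, -1.07259270e-03, -3.10847003e-04]), 'wrist_force': array([-0.63158891, -0.40628634, -0.53965891]), 'torque': array([-0.04135281,  0.00079055,  0.01964674]), 'grip_force': 0.0, 'grip_width': 1.0029019342304435}
0.0188
side {'fovy': 45.6424911549676, 'cx': 325.67795131707675, 'cy': 238.00184020187697, 'R': array([[ 0.99944005, -0.03200214, -0.00976938],
       [-0.03061931, -0.75700485, -0.65269144],
       [ 0.01349206,  0.6526251 , -0.75756085]]), 't': array([-0.61351983,  0.13899258,  1.33414572])}
top {'fovy': 54.441830613548014, 'cx': 311.0347620240737, 'cy': 237.06880110889713, 'R': array([[ 0.02279151, -0.99970688, -0.00816658],
       [-0.99402423, -0.02178818, -0.1069631 ],
       [ 0.10675382,  0.01055563, -0.99422945]]), 't': array([0.05672376, 0.6459221 , 1.05991809])}
```

View pics/top0.png

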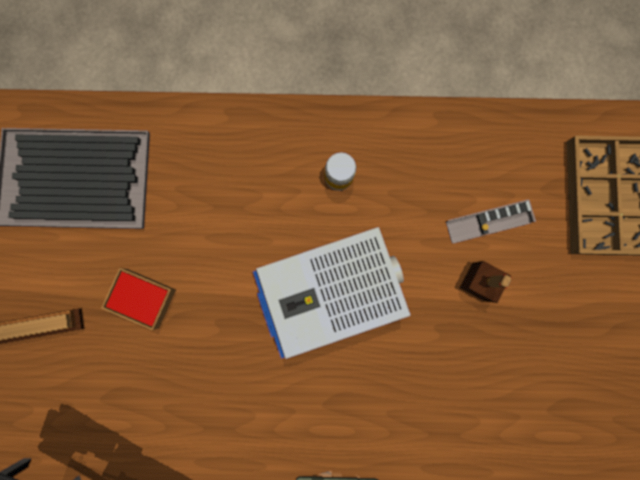

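View pics/side0.png

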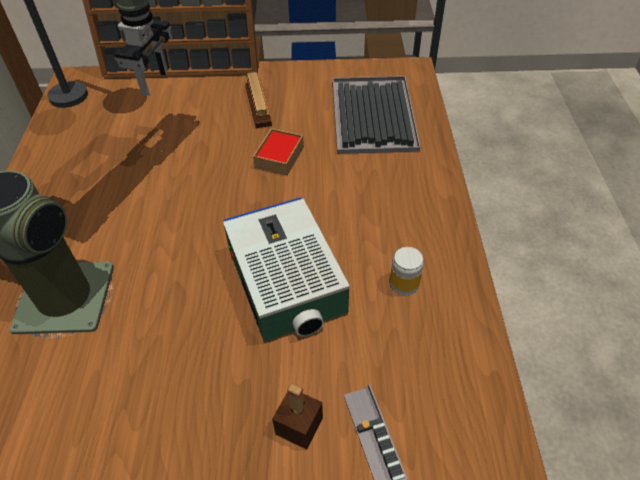

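The top view shows the box deck (corners about (256,268), (380,229), (409,316), (286,357)), the button near (309,300), and the block at (486,282) with the handle top at (506,281). The side view shows the same items: button (275,236), handle top (295,390).

```bash
cat > h.py <<'E'
import numpy as np, cv2
from rig import *
def cam(n):
    p=camera_params(n); f=240/np.tan(np.radians(p["fovy"])/2)
    return f,p["cx"],p["cy"],np.array(p["R"]),np.array(p["t"])
def ray(n,uv):
    f,cx,cy,R,t=cam(n); d=R.T@np.array([(uv[0]-cx)/f,(uv[1]-cy)/f,1]); return -R.T@t,d
def onz(n,uv,z):
    c,d=ray(n,uv); return c+d*(z-c[2])/d[2]
def proj(n,X):
    f,cx,cy,R,t=cam(n); q=R@np.array(X)+t; return np.array([f*q[0]/q[2]+cx,f*q[1]/q[2]+cy])
def two(a,b):
    (c1,d1),(c2,d2)=ray("top",a),ray("side",b)
    s=np.linalg.lstsq(np.c_[d1,-d2],c2-c1,rcond=None)[0]; p,q=c1+s[0]*d1,c2+s[1]*d2
    return (p+q)/2,np.linalg.norm(p-q)
E
python3 - <<'E'
from h import *
T=cv2.imread("pics/top0.png");S=cv2.imread("pics/side0.png")
# deck top: white mask
for n,I,roi in(("top",T,(240,215,420,365)),("side",S,(215,190,355,315))):
    h=cv2.cvtColor(I,cv2.COLOR_BGR2HSV); m=((h[...,1]<45)&(h[...,2]>120)).astype(np.uint8)*255
    M=np.zeros_like(m);x0,y0,x1,y1=roi;M[y0:y1,x0:x1]=m[y0:y1,x0:x1]
    M=cv2.morphologyEx(M,cv2.MORPH_OPEN,np.ones((3,3)))
    M=cv2.morphologyEx(M,cv2.MORPH_CLOSE,np.ones((9,9)))
    M=cv2.morphologyEx(M,cv2.MORPH_OPEN,np.ones((25,25)))
    c=max(cv2.findContours(M,0,1)[0],key=cv2.contourArea)
    q=np.array([onz(n,p[0],.115)[:2]*1000 for p in c],np.float32); r=cv2.minAreaRect(q); print(n,"deck",r)
    ym=(cv2.inRange(h,(20,150,120),(35,255,255)));Y=np.zeros_like(ym);Y[y0:y1,x0:x1]=ym[y0:y1,x0:x1]
    v,u=np.nonzero(Y); print("button px",u.mean(),v.mean(),len(u),onz(n,(u.mean(),v.mean()),.1095))
def cr(I,x,y,w,h,k): return cv2.resize(I[y:y+h,x:x+w],None,fx=k,fy=k,interpolation=cv2.INTER_CUBIC)
a=np.hstack([cr(T,270,280,60,45,6),cr(T,456,255,60,45,6)]);b=np.hstack([cr(S,250,205,60,45,6),cr(S,268,380,60,75,6)[:270]])
cv2.imwrite("pics/c1.png",np.vstack([a,b]))
E
```

```text
top deck ((521.5929565429688, 15.286849975585938), (200.76564025878906, 295.27191162109375), 20.084548950195312)
button px 308.13953488372096 299.6744186046512 43 [0.50070948 0.07350108 0.1095    ]
side deck ((518.7339477539062, -89.32421875), (79.0682601928711, 108.37275695800781), 89.39109802246094)
button px 274.6842105263158 235.42105263157896 19 [0.50037591 0.07677702 0.1095    ]
```

View pics/c1.png

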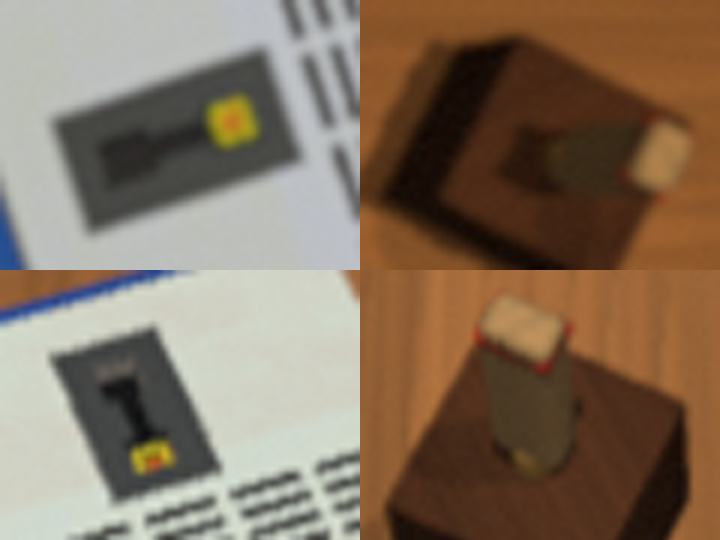

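The crops show: button (orange cup) at top pixel ≈(308.5,300) and side pixel ≈(275,236); the handle's top end at top pixel ≈(505.5,280.5) and side pixel ≈(295,390).

```bash
python3 - <<'E'
from h import *
T=cv2.imread("pics/top0.png");S=cv2.imread("pics/side0.png")
c=lambda p,ox,oy,X,Y:((p[0]-X+.5)/6-.5+ox,(p[1]-Y+.5)/6-.5+oy)
# plate corners at deck height
tp=[c(p,270,280,0,0) for p in((53,120),(268,46),(302,158),(92,235))]
sp=[c(p,250,205,0,270) for p in((50,353),(156,328),(221,470),(113,502))]
for n,P in(("top",tp),("side",sp)):
    q=np.array([onz(n,p,.115)[:2]*1000 for p in P],np.float32); r=cv2.minAreaRect(q); print(n,"plate",q.mean(0),r)
print("button",onz("top",c((233,121),270,280,0,0),.1095),onz("side",c((153,458),250,205,0,270),.1095))
# handle top
ht=[c(p,456,255,360,0) for p in((655,117),(694,133),(668,199),(622,175))]
hs=[c(p,268,380,360,270) for p in((497,293),(572,325),(547,367),(478,340))]
for n,P in(("top",ht),("side",hs)):
    q=np.array([onz(n,p,.165)[:2]*1000 for p in P],np.float32); r=cv2.minAreaRect(q); print(n,"handle",q.mean(0),r)
print(two(np.mean(ht,0),np.mean(hs,0)))
bt=[c(p,456,255,360,0) for p in((522,38),(440,195))]
print("block top corners",[onz("top",p,.075) for p in bt])
bs=[c(p,268,380,360,270) for p in((685,405),(388,507))]
print("block side corners (diag)",[onz("side",p,.075) for p in bs], np.mean([onz("side",p,.075) for p in bs],0))
# ferrule base
print("ferr",onz("side",c((528,468),268,380,360,270),.075))
# deck long edges: from white->green/brown transitions via subpixel gradient in top view
g=cv2.cvtColor(T,cv2.COLOR_BGR2HSV); W=((g[...,1]<60)&(g[...,2]>110)).astype(np.uint8)
lo=[];up=[]
for u in range(295,395,3):
    v=np.nonzero(W[225:365,u])[0]+225
    if len(v): lo.append((u,v.max()+.5)); up.append((u,v.min()-.5))
for e in(lo,[p for p in up if p[0]<370]):
    w=np.array([onz("top",p,.115)[:2] for p in e]);vx,vy,x,y=cv2.fitLine(w.astype(np.float32),cv2.DIST_HUBER,0,.01,.01).ravel();print("edge",np.degrees(np.arctan2(-vx,vy)),x,y)
E
```

```text
top plate [493.68915  92.00705] ((493.7468566894531, 91.57648468017578), (42.9694938659668, 81.21833038330078), 20.583759307861328)
side plate [494.1883    94.254486] ((494.02923583984375, 94.86746215820312), (42.81686782836914, 81.95027923583984), 19.355831146240234)
button [0.50056181 0.0729003  0.1095    ] [0.50133067 0.07523207 0.1095    ]
top handle [ 550.0295 -328.6949] ((550.0855102539062, -327.8755187988281), (17.17882537841797, 24.371238708496094), 67.5718765258789)
side handle [ 550.7224  -332.33044] ((550.4525146484375, -332.4118347167969), (15.524863243103027, 24.59035873413086), 63.56551742553711)
(array([ 0.55031805, -0.33036392,  0.16082865]), np.float64(0.00041079313307274353))
block top corners [array([ 0.59487416, -0.31484422,  0.075     ]), array([ 0.53584273, -0.28353435,  0.075     ])]
block side corners (diag) [array([ 0.59705701, -0.31545703,  0.075     ]), array([ 0.50430662, -0.34547034,  0.075     ])] [ 0.55068181 -0.33046369  0.075     ]
ferr [ 0.54758431 -0.33443179  0.075     ]
edge -160.54196 0.41819876 0.0050544916
edge -160.24277 0.62686425 0.021480545
```

Request:
send_rows([
  [-0.84, -0.98, 0, 0, 0, 0],
  [-0.84, -0.98, 0, 0, 0, 0],
  [-0.84, -0.98, 0, 0, 0, 0],
  [-0.84, -0.98, 0, 0, 0, 0],
  [-0.84, -0.98, 0, 0, 0, 0],
], grip=-1)

```text
time_s: 0.6
position: [0.2215, 0.4294, 0.2049]
tool_rot: [0.15, 0.989, -0.001, -0.0]
wrist_force: [1.1, 0.0, -0.2]
grip_width: 1.004
grip_force: 0.0
```

Request:
send_rows([
  [-0.84, -0.98, 0, 0, 0, 0],
  [-0.84, -0.98, 0, 0, 0, 0],
  [-0.84, -0.98, 0, 0, 0, 0],
  [-0.84, -0.98, 0, 0, 0, 0],
  [-0.84, -0.98, 0, 0, 0, 0],
])

```text
time_s: 1.1
position: [0.2727, 0.311, 0.205]
tool_rot: [0.15, 0.989, -0.0, -0.0]
wrist_force: [1.1, -0.1, -0.1]
grip_width: 0.998
grip_force: 0.0
```

Request:
send_rows([
  [-0.84, -0.98, 0, 0, 0, 0],
  [-0.84, -0.98, 0, 0, 0, 0],
  [-0.84, -0.98, 0, 0, 0, 0],
  [-0.84, -0.98, 0, 0, 0, 0],
  [-0.84, -0.98, 0, 0, 0, 0],
])

```text
time_s: 1.6
position: [0.3239, 0.1926, 0.2051]
tool_rot: [0.15, 0.989, -0.0, -0.0]
wrist_force: [0.2, 0.0, 0.5]
grip_width: 1.002
grip_force: 0.0
```

Request:
send_rows([
  [-0.84, -0.98, 0, 0, 0, 0],
  [-0.84, -0.98, 0, 0, 0, 0],
  [-0.84, -0.98, 0, 0, 0, 0],
  [-0.84, -0.98, 0, 0, 0, 0],
  [-0.84, -0.98, 0, 0, 0, 0],
])

```text
time_s: 2.1
position: [0.3751, 0.0742, 0.2051]
tool_rot: [0.15, 0.989, 0.0, -0.0]
wrist_force: [0.6, 0.6, -0.2]
grip_width: 1.002
grip_force: 0.0
```

Request:
send_rows([
  [-0.84, -0.98, 0, 0, 0, 0],
  [-0.84, -0.98, 0, 0, 0, 0],
  [-0.84, -0.98, 0, 0, 0, 0],
  [-0.84, -0.98, 0, 0, 0, 0],
  [-0.84, -0.98, 0, 0, 0, 0],
])

```text
time_s: 2.6
position: [0.4262, -0.0442, 0.205]
tool_rot: [0.15, 0.989, 0.0, -0.0]
wrist_force: [-0.4, -0.3, 0.3]
grip_width: 0.995
grip_force: 0.0
```

Request:
send_rows([
  [-0.84, -0.98, 0, 0, 0, 0],
  [-0.84, -0.98, 0, 0, 0, 0],
  [-0.84, -0.98, 0, 0, 0, 0],
  [-0.84, -0.98, 0, 0, 0, 0],
  [-0.84, -0.98, 0, 0, 0, 0],
])

```text
time_s: 3.1
position: [0.4774, -0.1626, 0.2049]
tool_rot: [0.15, 0.989, 0.0, -0.001]
wrist_force: [0.3, 0.8, -0.1]
grip_width: 1.002
grip_force: 0.0
```

Request:
send_rows([
  [-0.84, -0.98, 0, 0, 0, 0],
  [-0.84, -0.98, 0, 0, 0, 0],
  [-0.84, -0.98, 0, 0, 0, 0],
  [0, 0, 0, 0, 0, 1],
  [0, 0, 0, 0, 0, 0.1],
])

```text
time_s: 3.6
position: [0.5079, -0.2333, 0.2046]
tool_rot: [0.226, 0.974, 0.0, -0.001]
wrist_force: [0.3, -0.0, 0.1]
grip_width: 1.0
grip_force: 0.0
```

Request:
send_rows([
  [-0.81, -0.69, 0, 0, 0, 0],
  [-0.81, -0.69, 0, 0, 0, 0],
  [-0.81, -0.69, 0, 0, 0, 0],
  [-0.81, -0.69, 0, 0, 0, 0],
  [-0.8, -0.67, 0, 0, 0, 0],
])

```text
time_s: 4.1
position: [0.5507, -0.3298, 0.205]
tool_rot: [0.224, 0.975, 0.0, -0.0]
wrist_force: [-0.2, 1.2, 0.5]
grip_width: 1.0
grip_force: 0.0
```

Request:
send_rows([
  [0, 0, 0, 0, 0, 0],
  [0, 0, 0.5, 0, 0, 0],
  [0, 0, 0.5, 0, 0, 0],
])

```text
time_s: 4.4
position: [0.5504, -0.3287, 0.1847]
tool_rot: [0.224, 0.974, 0.0, -0.0]
wrist_force: [-0.1, 0.4, 0.1]
grip_width: 1.0
grip_force: 0.0
```

```bash
python3 - <<'E'
from h import *
T=get_image("top");S=get_image("side");s=state();print(s["position"],s["tool_rot"])
p=s["position"];print(proj("top",p),proj("side",p))
def cr(I,x,y,w,h,k): return cv2.resize(I[y:y+h,x:x+w],None,fx=k,fy=k,interpolation=cv2.INTER_CUBIC)
cv2.imwrite("pics/c2.png",np.hstack([cr(T,440,230,100,110,4),cr(S,250,350,100,110,4)]))
E
```

```text
[ 0.54907193 -0.32764568  0.18253077] [ 0.22457064  0.97445389  0.00126463 -0.00246031]
[508.58654477 280.92035973] [293.36726076 382.72788687]
```

View pics/c2.png

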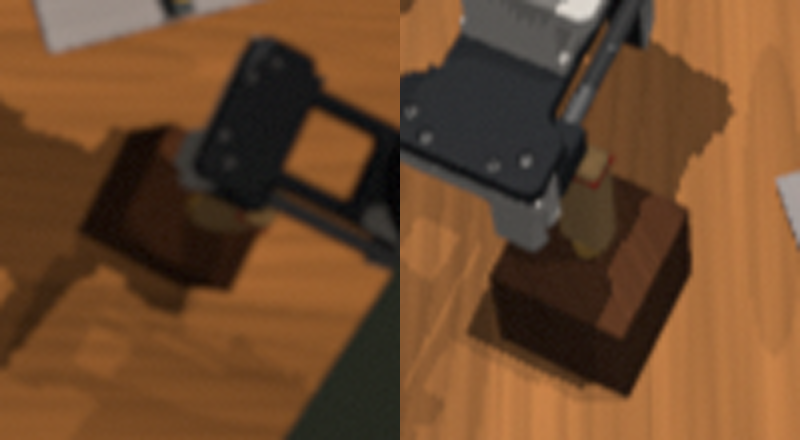

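The view shows the handle's top (side ≈(296,390)) between the open fingers, nothing touched; I descend and grip.

Request:
send_rows([
  [-0.06, -0.06, 0.98, 0, 0, 0],
  [0, 0, 0.98, 0, 0, 0],
  [0, 0, 0.98, 0, 0, 0],
  [0, 0, 0.98, 0, 0, 0],
  [0, 0, 0.98, 0, 0, 0],
])

```text
time_s: 5.0
position: [0.551, -0.3306, 0.0867]
tool_rot: [0.225, 0.974, 0.0, -0.0]
wrist_force: [-0.2, -0.5, 0.2]
grip_width: 1.0
grip_force: 0.0
```

Request:
send_rows([
  [0, 0, 0, 0, 0, 0],
  [0, 0, 0, 0, 0, 0],
])

```text
time_s: 5.2
position: [0.551, -0.3309, 0.0873]
tool_rot: [0.225, 0.974, 0.0, -0.0]
wrist_force: [0.6, 0.4, 0.1]
grip_width: 0.999
grip_force: 0.0
```

Request:
send_rows([
  [0, 0, 0, 0, 0, 0],
  [0, 0, 0, 0, 0, 0],
  [0, 0, 0, 0, 0, 0],
  [0, 0, 0, 0, 0, 0],
  [0, 0, 0, 0, 0, 0],
], grip=1)

```text
time_s: 5.7
position: [0.5514, -0.3317, 0.0878]
tool_rot: [0.225, 0.974, -0.0, 0.0]
wrist_force: [0.7, -0.2, 0.2]
grip_width: 0.614
grip_force: 0.0
```

Request:
send_rows([
  [0, 0, 0, 0, 0, 0],
  [0, 0, 0, 0, 0, 0],
  [0, 0, 0, 0, 0, 0],
  [0, 0, 0, 0, 0, 0],
  [0, 0, 0, 0, 0, 0],
])

```text
time_s: 6.2
position: [0.5513, -0.3315, 0.0874]
tool_rot: [0.225, 0.974, 0.0, -0.0]
wrist_force: [-0.1, 1.6, 0.6]
grip_width: 0.189
grip_force: 0.3
```

Request:
send_rows([
  [0, 0, 0, 0, 0, 0],
  [0, 0, 0, 0, 0, 0],
  [0, 0, 0, 0, 0, 0],
])

```text
time_s: 6.5
position: [0.5513, -0.3315, 0.0874]
tool_rot: [0.225, 0.974, 0.0, -0.0]
wrist_force: [0.5, -0.2, 0.4]
grip_width: 0.171
grip_force: 30.0
```

Request:
send_rows([
  [0, 0, 0, 0, 0, 0],
  [0, 0, 0, 0, 0, 0],
])

```text
time_s: 6.7
position: [0.5513, -0.3314, 0.0874]
tool_rot: [0.225, 0.974, 0.0, -0.0]
wrist_force: [0.4, -0.3, 0.1]
grip_width: 0.171
grip_force: 30.0
```

Request:
send_rows([
  [0, 0, -0.4, 0, 0, 0],
  [0, 0, -1, 0, 0, 0],
  [0, 0, -1, 0, 0, 0],
  [0, 0, -1, 0, 0, 0],
  [0, 0, -1, 0, 0, 0],
])

```text
time_s: 7.2
position: [0.5513, -0.3316, 0.1768]
tool_rot: [0.225, 0.974, -0.0, 0.0]
wrist_force: [-0.1, 0.1, -1.1]
grip_width: 0.169
grip_force: 30.0
```

Request:
send_rows([
  [0, 0, -1, 0, 0, 0],
  [0, 0, -1, 0, 0, 0],
  [0.3, 0.45, 0, 0, 0, 0],
  [0.62, 0.95, 0, 0, 0, 0],
  [0.62, 0.95, 0, 0, 0, 0],
])

```text
time_s: 7.7
position: [0.5435, -0.2745, 0.2145]
tool_rot: [0.226, 0.974, 0.0, -0.001]
wrist_force: [-0.4, 0.8, -1.4]
grip_width: 0.169
grip_force: 30.0
```

Request:
send_rows([
  [0.62, 0.95, 0, 0, 0, 0],
  [0.62, 0.95, 0, 0, 0, 0],
  [0.62, 0.95, 0, 0, 0, 0],
  [0.62, 0.95, 0, 0, 0, 0],
  [0.62, 0.95, 0, 0, 0, 0],
])

```text
time_s: 8.2
position: [0.5291, -0.1613, 0.2143]
tool_rot: [0.225, 0.974, 0.0, -0.001]
wrist_force: [0.2, 0.9, -0.0]
grip_width: 0.168
grip_force: 30.0
```

Request:
send_rows([
  [0.62, 0.95, 0, 0, 0, 0],
  [0.62, 0.95, 0, 0, 0, 0],
  [0.62, 0.95, 0, 0, 0, 0],
  [0.62, 0.95, 0, 0, 0, 0],
  [0.62, 0.95, 0, 0, 0, 0],
])

```text
time_s: 8.7
position: [0.5149, -0.0489, 0.2143]
tool_rot: [0.225, 0.974, 0.0, -0.001]
wrist_force: [0.6, 0.3, -0.4]
grip_width: 0.169
grip_force: 30.0
```

Request:
send_rows([
  [0.62, 0.95, 0, 0, 0, 0],
  [0.62, 0.95, 0, 0, 0, 0],
  [0.62, 0.95, 0, 0, 0, 0],
  [0.62, 0.95, 0, 0, 0, 0],
  [0.62, 0.95, 0, 0, 0, 0],
])

```text
time_s: 9.2
position: [0.5008, 0.0634, 0.2144]
tool_rot: [0.225, 0.974, -0.0, -0.001]
wrist_force: [-0.0, -0.3, -0.4]
grip_width: 0.173
grip_force: 30.0
```

Request:
send_rows([
  [0.3, 0.5, 0, 0, 0, 0],
  [0, 0, 0, 0, 0, -0.9],
  [0, 0, 0, 0, 0, -0.9],
  [0, 0, 0, 0, 0, -0.9],
  [0, 0, 0, 0, 0, -0.9],
])

```text
time_s: 9.7
position: [0.5006, 0.0735, 0.2147]
tool_rot: [-0.027, 1.0, -0.0, -0.001]
wrist_force: [-0.3, -0.3, -1.6]
grip_width: 0.171
grip_force: 30.0
```

Request:
send_rows([
  [0, 0, 0, 0, 0, -0.9],
  [0, 0, 0, 0, 0, -0.9],
  [0, 0, 0, 0, 0, -0.31],
  [0, 0, 0, 0, 0, 0],
  [0, 0, 0, 0, 0, 0],
])

```text
time_s: 10.2
position: [0.5008, 0.0735, 0.215]
tool_rot: [-0.17, 0.985, 0.0, -0.0]
wrist_force: [-0.8, -0.5, -0.3]
grip_width: 0.167
grip_force: 30.0
```

```bash
python3 - <<'E'
from h import *
T=get_image("top");S=get_image("side");s=state();print(s["position"],s["tool_rot"])
p=s["position"];print(proj("top",p),proj("side",p))
print([proj("side",p-[0,0,z]) for z in(.0124,.062)],[proj("top",p-[0,0,z]) for z in(.0124,.062)])
def cr(I,x,y,w,h,k): return cv2.resize(I[y:y+h,x:x+w],None,fx=k,fy=k,interpolation=cv2.INTER_CUBIC)
cv2.imwrite("pics/c3.png",np.hstack([cr(T,270,260,80,100,5),cr(S,235,165,80,100,5)]))
E
```

```text
[0.50096747 0.07351181 0.21520759] [-1.70240797e-01  9.85402466e-01  7.92474248e-06 -2.24700135e-04]
[307.35167196 300.98831898] [271.1078894  204.28882287]
[array([271.57881725, 208.28213948]), array([273.39301696, 223.66596916])] [array([307.45320681, 300.80290619]), array([307.83331792, 300.10878533])]
```

View pics/c3.png

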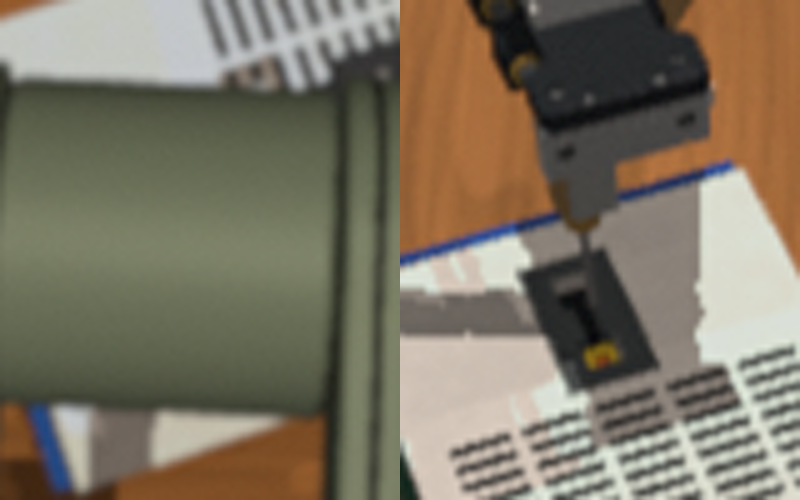

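The side crop shows the ferrule at ≈(271,209) and the needle below it at column ≈272.4, with the button at ≈(275,236): aligned within about a millimetre. I go lower and look closer.

Request:
send_rows([
  [0, 0, 0.6, 0, 0, 0],
  [0, 0.02, 0.6, 0, 0, 0],
  [0, 0, 0, 0, 0, 0],
  [0, 0, 0, 0, 0, 0],
])

```text
time_s: 10.7
position: [0.5003, 0.0739, 0.1904]
tool_rot: [-0.171, 0.985, 0.0, -0.001]
wrist_force: [-0.6, 0.3, -0.3]
grip_width: 0.171
grip_force: 30.0
```

```bash
python3 - <<'E'
from h import *
S=np.mean([get_image("side").astype(float) for _ in range(4)],0);s=state();p=s["position"];print(p,s["wrist_force"])
print([(z,proj("side",p-[0,0,z]).round(1)) for z in(.0124,.0504,.0624,.0744)])
I=cv2.resize(S[200:250,250:300],None,fx=12,fy=12,interpolation=cv2.INTER_CUBIC)
cv2.imwrite("pics/c4.png",np.clip(I*1.5,0,255).astype(np.uint8))
E
```

```text
[0.5014717  0.0738969  0.19190851] [-0.64440896 -0.25744824 -1.20634372]
[(0.0124, array([272.7, 215.5])), (0.0504, array([274., 227.])), (0.0624, array([274.5, 230.6])), (0.0744, array([274.9, 234.1]))]
```

View pics/c4.png

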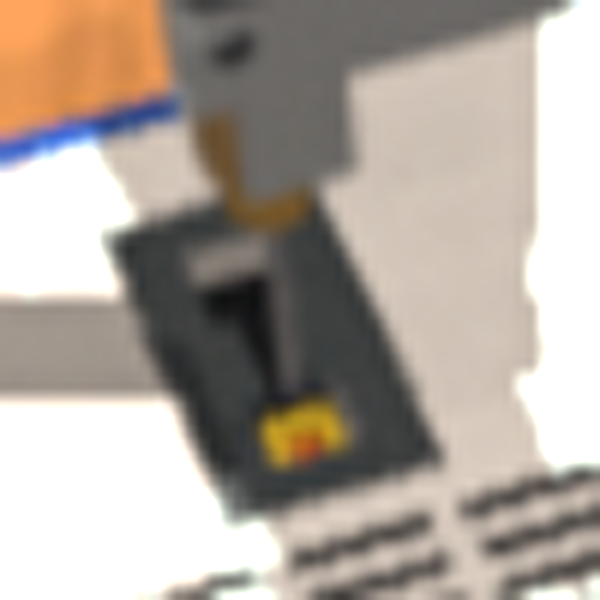

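The picture shows the needle tip at ≈(273.5,231.9) px and the button at ≈(275,236.5). The needle is about 1.5 mm off along +tool x, which agrees with the grasp offset, and the tip is about 66 mm below the TCP. I correct this and feel downward.

Request:
send_rows([
  [-0.08, 0, 0, 0, 0, 0],
  [0, 0, 0.2, 0, 0, 0],
  [0, 0, 0.2, 0, 0, 0],
  [0, 0, 0, 0, 0, 0],
  [0, 0, 0, 0, 0, 0],
])

```text
time_s: 11.4
position: [0.5023, 0.0744, 0.1831]
tool_rot: [-0.171, 0.985, 0.0, -0.0]
wrist_force: [-0.2, 0.2, -1.0]
grip_width: 0.168
grip_force: 30.0
```

Request:
send_rows([
  [0, 0, 0.05, 0, 0, 0],
  [0, 0, 0.05, 0, 0, 0],
  [0, 0, 0, 0, 0, 0],
])

```text
time_s: 11.7
position: [0.5025, 0.0745, 0.1813]
tool_rot: [-0.171, 0.985, 0.0, -0.0]
wrist_force: [0.4, 0.1, -0.2]
grip_width: 0.168
grip_force: 30.0
```

Request:
send_rows([
  [0, 0, 0.05, 0, 0, 0],
  [0, 0, 0.05, 0, 0, 0],
  [0, 0, 0, 0, 0, 0],
])

```text
time_s: 12.0
position: [0.5024, 0.0745, 0.1793]
tool_rot: [-0.171, 0.985, 0.0, -0.0]
wrist_force: [-0.9, 0.9, 0.7]
grip_width: 0.167
grip_force: 30.0
```

Request:
send_rows([
  [0, 0, 0.05, 0, 0, 0],
  [0, 0, 0.05, 0, 0, 0],
  [0, 0, 0, 0, 0, 0],
])

```text
time_s: 12.3
position: [0.5024, 0.0745, 0.1772]
tool_rot: [-0.171, 0.985, 0.0, -0.0]
wrist_force: [-0.7, -0.3, -0.9]
grip_width: 0.168
grip_force: 30.0
```

Request:
send_rows([
  [0, 0, 0.05, 0, 0, 0],
  [0, 0, 0, 0, 0, 0],
])

```text
time_s: 12.5
position: [0.5025, 0.0744, 0.1763]
tool_rot: [-0.171, 0.985, 0.0, -0.0]
wrist_force: [0.3, 0.2, -0.1]
grip_width: 0.17
grip_force: 30.0
```

Request:
send_rows([
  [0, 0, 0.05, 0, 0, 0],
  [0, 0, 0, 0, 0, 0],
])

```text
time_s: 12.7
position: [0.5025, 0.0745, 0.1753]
tool_rot: [-0.171, 0.985, 0.0, -0.0]
wrist_force: [0.1, 0.0, -0.6]
grip_width: 0.169
grip_force: 30.0
```

Request:
send_rows([
  [0, 0, 0.05, 0, 0, 0],
  [0, 0, 0, 0, 0, 0],
])

```text
time_s: 12.9
position: [0.5025, 0.0745, 0.1743]
tool_rot: [-0.171, 0.985, 0.0, -0.0]
wrist_force: [0.3, -0.1, -0.6]
grip_width: 0.168
grip_force: 30.0
```

Request:
send_rows([
  [0, 0, 0.05, 0, 0, 0],
  [0, 0, 0, 0, 0, 0],
])

```text
time_s: 13.1
position: [0.5025, 0.0745, 0.1733]
tool_rot: [-0.171, 0.985, 0.0, -0.0]
wrist_force: [-0.2, -0.9, -1.1]
grip_width: 0.168
grip_force: 30.0
```

Request:
send_rows([
  [0, 0, 0.05, 0, 0, 0],
  [0, 0, 0, 0, 0, 0],
])

```text
time_s: 13.3
position: [0.5026, 0.0745, 0.1724]
tool_rot: [-0.171, 0.985, -0.0, 0.0]
wrist_force: [-0.1, -0.3, 0.1]
grip_width: 0.168
grip_force: 30.0
```

Request:
send_rows([
  [0, 0, 0.05, 0, 0, 0],
  [0, 0, 0, 0, 0, 0],
])

```text
time_s: 13.5
position: [0.5028, 0.0745, 0.1718]
tool_rot: [-0.171, 0.985, -0.0, 0.0]
wrist_force: [-0.2, 0.5, 2.5]
grip_width: 0.166
grip_force: 30.0
```

Request:
send_rows([
  [0, 0, 0.05, 0, 0, 0],
  [0, 0, 0, 0, 0, 0],
])

```text
time_s: 13.7
position: [0.5028, 0.0745, 0.1707]
tool_rot: [-0.171, 0.985, -0.0, 0.0]
wrist_force: [0.2, -0.2, 2.5]
grip_width: 0.168
grip_force: 30.0
```

Request:
send_rows([
  [0, 0.05, 0, 0, 0, 0],
  [0, 0, 0, 0, 0, 0],
])

```text
time_s: 13.9
position: [0.5026, 0.0749, 0.1708]
tool_rot: [-0.171, 0.985, -0.001, 0.0]
wrist_force: [-0.2, -1.9, 2.1]
grip_width: 0.165
grip_force: 30.0
```

Request:
send_rows([
  [0, 0.05, 0, 0, 0, 0],
  [0, 0, 0, 0, 0, 0],
])

```text
time_s: 14.1
position: [0.5023, 0.0761, 0.1707]
tool_rot: [-0.171, 0.985, -0.0, 0.0]
wrist_force: [0.2, -2.1, 2.8]
grip_width: 0.164
grip_force: 30.0
```

Request:
send_rows([
  [0, 0.04, 0, 0, 0, 0],
  [0, 0, 0, 0, 0, 0],
])

```text
time_s: 14.3
position: [0.5019, 0.0771, 0.1706]
tool_rot: [-0.171, 0.985, -0.0, 0.0]
wrist_force: [0.3, -1.8, 2.6]
grip_width: 0.168
grip_force: 30.0
```

Request:
send_rows([
  [0, 0.04, 0, 0, 0, 0],
  [0, 0, 0, 0, 0, 0],
])

```text
time_s: 14.5
position: [0.5016, 0.0779, 0.1706]
tool_rot: [-0.171, 0.985, -0.0, 0.0]
wrist_force: [0.8, -2.5, 2.5]
grip_width: 0.168
grip_force: 30.0
```

```bash
python3 - <<'E'
from h import *
S=np.mean([get_image("side").astype(float) for _ in range(4)],0);s=state();p=s["position"];print(p,s["wrist_force"])
I=cv2.resize(S[200:250,250:300],None,fx=12,fy=12,interpolation=cv2.INTER_CUBIC)
cv2.imwrite("pics/c5.png",np.clip(I*1.5,0,255).astype(np.uint8))
E
```

```text
[0.50156751 0.07784916 0.17053258] [ 1.19337599 -1.90769742  2.75080429]
```

View pics/c5.png

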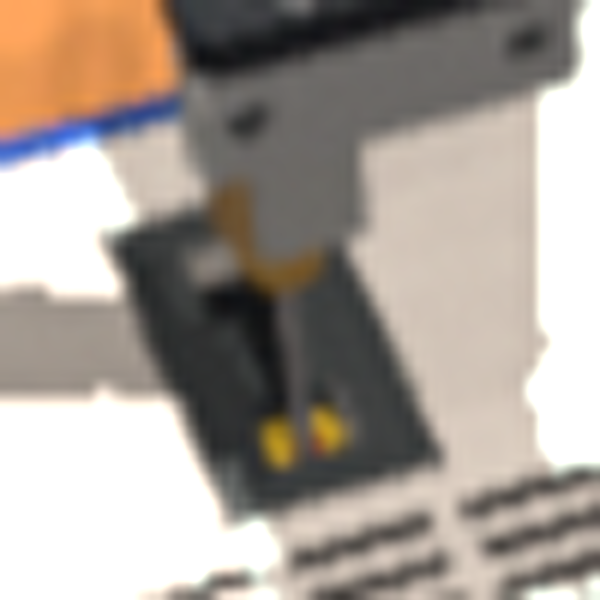

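The needle passes over the yellow button and ends in the orange cup at crop (303,445), i.e. in the cup. I press further down.

Request:
send_rows([
  [0, 0, 0.05, 0, 0, 0],
  [0, 0, 0.04, 0, 0, 0],
  [0, 0, 0, 0, 0, 0],
])

```text
time_s: 15.0
position: [0.5016, 0.0779, 0.1687]
tool_rot: [-0.171, 0.985, -0.0, 0.0]
wrist_force: [1.4, -2.1, 3.9]
grip_width: 0.168
grip_force: 30.0
```

Request:
send_rows([
  [0, 0, 0.05, 0, 0, 0],
  [0, 0, 0.025, 0, 0, 0],
  [0, 0, 0, 0, 0, 0],
])

```text
time_s: 15.3
position: [0.5016, 0.0779, 0.1673]
tool_rot: [-0.171, 0.985, -0.0, 0.0]
wrist_force: [0.9, -1.7, 3.6]
grip_width: 0.171
grip_force: 30.0
```

Request:
send_rows([
  [0, 0, 0.05, 0, 0, 0],
  [0, 0, 0, 0, 0, 0],
])

```text
time_s: 15.5
position: [0.5016, 0.0778, 0.1663]
tool_rot: [-0.171, 0.985, -0.0, 0.0]
wrist_force: [1.5, -1.4, 5.3]
grip_width: 0.169
grip_force: 30.0
```

```bash
python3 - <<'E'
from h import *
f=[]
for _ in range(6): get_image("side"); f.append(state()["wrist_force"])
print(np.mean(f,0),state()["position"])
E
```

```text
[ 0.72778174 -2.02373481  5.30740784] [0.50158552 0.07785681 0.16646056]
```

Request:
send_rows([
  [0, 0.05, 0.015, 0, 0, 0],
  [0, 0.05, 0, 0, 0, 0],
  [0, 0, 0, 0, 0, 0],
])

```text
time_s: 16.1
position: [0.501, 0.0796, 0.1662]
tool_rot: [-0.171, 0.985, -0.0, 0.0]
wrist_force: [0.3, -1.7, 5.1]
grip_width: 0.171
grip_force: 30.0
```

Request:
send_rows([
  [0, 0.05, 0, 0, 0, 0],
  [0, 0.05, 0, 0, 0, 0],
  [0, 0, 0, 0, 0, 0],
])

```text
time_s: 16.4
position: [0.5003, 0.0815, 0.1662]
tool_rot: [-0.171, 0.985, -0.0, 0.0]
wrist_force: [0.6, -2.2, 5.8]
grip_width: 0.171
grip_force: 30.0
```

Request:
send_rows([
  [0, 0.1, 0, 0, 0, 0],
  [0, 0.1, 0, 0, 0, 0],
  [0, 0.1, 0, 0, 0, 0],
  [0, 0.1, 0, 0, 0, 0],
  [0, 0, 0, 0, 0, 0],
])

```text
time_s: 16.9
position: [0.4975, 0.0892, 0.1662]
tool_rot: [-0.171, 0.985, -0.0, 0.0]
wrist_force: [0.8, -1.4, 5.2]
grip_width: 0.169
grip_force: 30.0
```

```bash
python3 - <<'E'
from h import *
f=[];S=[]
for _ in range(4): S.append(get_image("side").astype(float)); f.append(state()["wrist_force"])
print(np.mean(f,0),state()["position"])
I=cv2.resize(np.mean(S,0)[200:250,250:300],None,fx=12,fy=12,interpolation=cv2.INTER_CUBIC)
cv2.imwrite("pics/c6.png",np.clip(I*1.5,0,255).astype(np.uint8))
E
```

```text
[ 1.18187703 -2.24344337  5.1444799 ] [0.49747817 0.08915111 0.16616811]
```

View pics/c6.png

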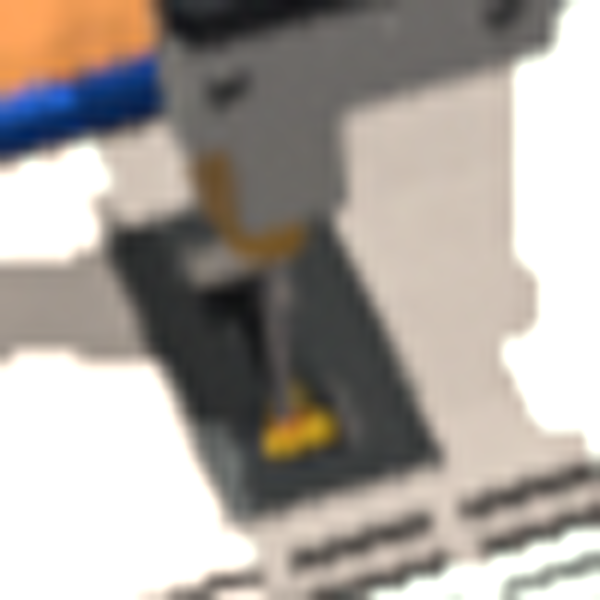

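The blue face plate has come out and the button moved along the slot with the needle in it (≈(300,425) in the crop). I keep pushing.

Request:
send_rows([
  [0, 0.1, 0, 0, 0, 0],
  [0, 0.1, 0, 0, 0, 0],
  [0, 0.1, 0, 0, 0, 0],
  [0, 0.1, 0, 0, 0, 0],
  [0, 0.1, 0, 0, 0, 0],
])

```text
time_s: 17.6
position: [0.4942, 0.0983, 0.1662]
tool_rot: [-0.171, 0.985, -0.0, 0.0]
wrist_force: [1.4, -2.3, 4.9]
grip_width: 0.17
grip_force: 30.0
```

Request:
send_rows([
  [0, 0.1, 0, 0, 0, 0],
  [0, 0.1, 0, 0, 0, 0],
  [0, 0.1, 0, 0, 0, 0],
  [0, 0.1, 0, 0, 0, 0],
  [0, 0, 0, 0, 0, 0],
])

```text
time_s: 18.1
position: [0.4913, 0.1061, 0.1661]
tool_rot: [-0.171, 0.985, -0.0, 0.0]
wrist_force: [0.1, -2.5, 5.0]
grip_width: 0.169
grip_force: 30.0
```

```bash
python3 - <<'E'
from h import *
f=[]
for _ in range(4): get_image("side"); f.append(state()["wrist_force"])
print(np.mean(f,0),state()["position"])
E
```

```text
[ 0.33967026 -1.46258299  5.6863694 ] [0.49133197 0.10608886 0.1661367 ]
```

Request:
send_rows([
  [0, 0.08, 0, 0, 0, 0],
  [0, 0.08, 0, 0, 0, 0],
  [0, 0.08, 0, 0, 0, 0],
  [0, 0, 0, 0, 0, 0],
])

```text
time_s: 18.7
position: [0.4897, 0.1106, 0.1662]
tool_rot: [-0.171, 0.985, -0.0, 0.0]
wrist_force: [0.4, -1.9, 5.7]
grip_width: 0.169
grip_force: 30.0
```

Request:
send_rows([
  [0, 0.05, 0, 0, 0, 0],
  [0, 0, 0, 0, 0, 0],
])

```text
time_s: 18.9
position: [0.4894, 0.1115, 0.1661]
tool_rot: [-0.171, 0.985, -0.0, 0.0]
wrist_force: [0.2, -3.1, 5.1]
grip_width: 0.17
grip_force: 30.0
```

Request:
send_rows([
  [0, 0.05, 0, 0, 0, 0],
  [0, 0, 0, 0, 0, 0],
])

```text
time_s: 19.1
position: [0.4891, 0.1124, 0.1661]
tool_rot: [-0.171, 0.985, -0.0, 0.0]
wrist_force: [0.8, -2.8, 5.5]
grip_width: 0.166
grip_force: 30.0
```

Request:
send_rows([
  [0, 0.05, 0, 0, 0, 0],
  [0, 0, 0, 0, 0, 0],
])

```text
time_s: 19.3
position: [0.4887, 0.1133, 0.1661]
tool_rot: [-0.171, 0.985, -0.0, 0.0]
wrist_force: [2.3, -1.6, 5.2]
grip_width: 0.174
grip_force: 30.0
```

Request:
send_rows([
  [0, 0.04, 0, 0, 0, 0],
  [0, 0, 0, 0, 0, 0],
])

```text
time_s: 19.5
position: [0.4885, 0.114, 0.1661]
tool_rot: [-0.171, 0.985, -0.0, 0.0]
wrist_force: [1.1, -2.6, 5.2]
grip_width: 0.166
grip_force: 30.0
```

Request:
send_rows([
  [0, 0.04, 0, 0, 0, 0],
  [0, 0, 0, 0, 0, 0],
])

```text
time_s: 19.7
position: [0.4882, 0.1148, 0.1661]
tool_rot: [-0.171, 0.985, -0.0, 0.0]
wrist_force: [0.7, -2.6, 5.7]
grip_width: 0.165
grip_force: 30.0
```

Request:
send_rows([
  [0, 0.04, 0, 0, 0, 0],
  [0, 0, 0, 0, 0, 0],
])

```text
time_s: 19.9
position: [0.4879, 0.1155, 0.1661]
tool_rot: [-0.171, 0.985, -0.0, 0.0]
wrist_force: [0.7, -2.2, 4.7]
grip_width: 0.169
grip_force: 30.0
```

Request:
send_rows([
  [0, 0.04, 0, 0, 0, 0],
  [0, 0, 0, 0, 0, 0],
])

```text
time_s: 20.1
position: [0.4879, 0.1158, 0.1662]
tool_rot: [-0.171, 0.985, -0.001, 0.0]
wrist_force: [0.6, -3.7, 5.5]
grip_width: 0.166
grip_force: 30.0
```

```bash
python3 - <<'E'
from h import *
f=[];S=[]
for _ in range(4): S.append(get_image("side").astype(float)); f.append(state()["wrist_force"])
print(np.mean(f,0),state()["position"])
I=cv2.resize(np.mean(S,0)[195:245,245:295],None,fx=12,fy=12,interpolation=cv2.INTER_CUBIC)
cv2.imwrite("pics/c7.png",np.clip(I*1.5,0,255).astype(np.uint8))
E
```

```text
[ 1.47618384 -3.16883988  5.25272833] [0.48784928 0.11576606 0.16616494]
```

View pics/c7.png

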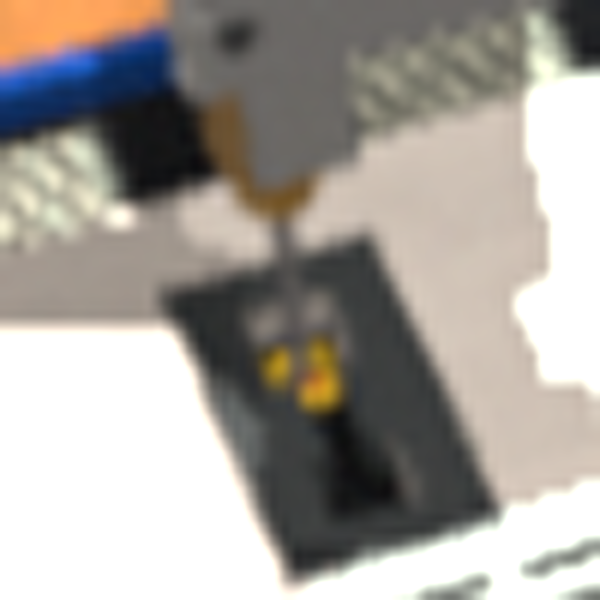

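The button is in the far window (crop ≈(300,375)) and the slide is well out, with the force rising: close to the stop. One more small push to confirm.

Request:
send_rows([
  [0, 0.04, 0, 0, 0, 0],
  [0, 0, 0, 0, 0, 0],
])

```text
time_s: 20.5
position: [0.4878, 0.1161, 0.1662]
tool_rot: [-0.171, 0.985, -0.001, 0.0]
wrist_force: [1.2, -4.5, 4.9]
grip_width: 0.167
grip_force: 30.0
```

Request:
send_rows([
  [0, 0.02, 0, 0, 0, 0],
  [0, 0, 0, 0, 0, 0],
])

```text
time_s: 20.7
position: [0.4877, 0.1162, 0.1663]
tool_rot: [-0.171, 0.985, -0.002, 0.0]
wrist_force: [1.5, -4.5, 5.5]
grip_width: 0.169
grip_force: 30.0
```

Request:
send_rows([
  [0, -0.05, 0, 0, 0, 0],
  [0, 0, -0.1, 0, 0, 0],
  [0, 0, -0.1, 0, 0, 0],
  [0, 0, -0.1, 0, 0, 0],
  [0, 0, -0.1, 0, 0, 0],
])

```text
time_s: 21.2
position: [0.4871, 0.116, 0.1729]
tool_rot: [-0.171, 0.985, -0.001, -0.001]
wrist_force: [3.2, -5.2, -2.7]
grip_width: 0.169
grip_force: 30.0
```

Request:
send_rows([
  [0, 0, -0.3, 0, 0, 0],
  [0, 0, -0.5, 0, 0, 0],
  [0, 0, -1, 0, 0, 0],
  [0, 0, -0.5, 0, 0, 0],
  [0, 0, 0, 0, 0, 0],
])

```text
time_s: 21.7
position: [0.4882, 0.1175, 0.2215]
tool_rot: [-0.171, 0.985, 0.0, 0.001]
wrist_force: [0.3, -0.0, -0.1]
grip_width: 0.168
grip_force: 30.0
```

```bash
python3 - <<'E'
from h import *
f=[];S=[]
for _ in range(4): S.append(get_image("side").astype(float)); f.append(state()["wrist_force"])
p=state()["position"];print(np.mean(f,0),p,[(z,proj("side",p-[0,0,z]).round(1)) for z in(.0124,.066)])
I=cv2.resize(np.mean(S,0)[165:245,245:305],None,fx=7.5,fy=7.5,interpolation=cv2.INTER_CUBIC)
cv2.imwrite("pics/c8.png",np.clip(I*1.5,0,255).astype(np.uint8))
E
```

```text
[-0.05031549  0.47302042 -1.11886986] [0.48663649 0.11685191 0.21879227] [(0.0124, array([265.5, 193.2])), (0.066, array([267.7, 209.9]))]
```

View pics/c8.png

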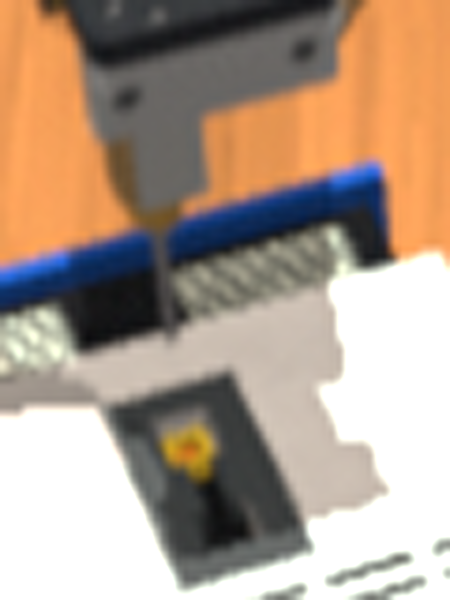

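The slide is out and the yellow button stands up in the far window (crop ≈(190,450)); the needle is straight with its tip at crop (172,335). Next I carry the bodkin back to its block.

Request:
send_rows([
  [0, 0, 0, 0, 0, 0.9],
  [0, 0, 0, 0, 0, 0.9],
  [0, 0, 0, 0, 0, 0.9],
  [0, 0, 0, 0, 0, 0.9],
  [0, 0, 0, 0, 0, 0.9],
])

```text
time_s: 22.4
position: [0.4867, 0.1167, 0.2187]
tool_rot: [0.145, 0.989, -0.0, -0.001]
wrist_force: [-0.2, 0.0, -0.6]
grip_width: 0.167
grip_force: 30.0
```

Request:
send_rows([
  [0, 0, 0, 0, 0, 0.9],
  [0, 0, 0, 0, 0, 0.31],
  [-0.64, -0.94, 0, 0, 0, 0],
  [-0.64, -0.94, 0, 0, 0, 0],
  [-0.64, -0.94, 0, 0, 0, 0],
])

```text
time_s: 22.9
position: [0.4966, 0.0487, 0.2188]
tool_rot: [0.225, 0.974, -0.0, -0.001]
wrist_force: [-0.1, 0.0, -1.9]
grip_width: 0.165
grip_force: 30.0
```

Request:
send_rows([
  [-0.64, -0.94, 0, 0, 0, 0],
  [-0.64, -0.94, 0, 0, 0, 0],
  [-0.64, -0.94, 0, 0, 0, 0],
  [-0.64, -0.94, 0, 0, 0, 0],
  [-0.64, -0.94, 0, 0, 0, 0],
])

```text
time_s: 23.4
position: [0.5129, -0.064, 0.2187]
tool_rot: [0.225, 0.974, 0.0, -0.001]
wrist_force: [-0.2, 0.5, -1.0]
grip_width: 0.165
grip_force: 30.0
```

Request:
send_rows([
  [-0.64, -0.94, 0, 0, 0, 0],
  [-0.64, -0.94, 0, 0, 0, 0],
  [-0.64, -0.94, 0, 0, 0, 0],
  [-0.64, -0.94, 0, 0, 0, 0],
  [-0.64, -0.94, 0, 0, 0, 0],
])

```text
time_s: 23.9
position: [0.5292, -0.1765, 0.2186]
tool_rot: [0.225, 0.974, 0.0, -0.001]
wrist_force: [0.3, -0.4, -0.9]
grip_width: 0.17
grip_force: 30.0
```

Request:
send_rows([
  [-0.64, -0.94, 0, 0, 0, 0],
  [-0.64, -0.94, 0, 0, 0, 0],
  [-0.64, -0.94, 0, 0, 0, 0],
  [-0.64, -0.94, 0, 0, 0, 0],
  [-0.64, -0.94, 0, 0, 0, 0],
])

```text
time_s: 24.4
position: [0.5455, -0.2889, 0.2184]
tool_rot: [0.225, 0.974, 0.001, -0.001]
wrist_force: [-0.9, -0.5, -1.4]
grip_width: 0.172
grip_force: 30.0
```

Request:
send_rows([
  [-0.5, -0.75, 0, 0, 0, 0],
  [0, 0, 0, 0, 0, 0],
  [0, 0, 0, 0, 0, 0],
  [0, 0, 0, 0, 0, 0],
])

```text
time_s: 24.8
position: [0.5483, -0.3052, 0.2195]
tool_rot: [0.225, 0.974, 0.0, -0.0]
wrist_force: [0.7, -0.5, 0.0]
grip_width: 0.165
grip_force: 30.0
```

Request:
send_rows([
  [0, 0, 0, 0, 0, 0],
  [0, 0, 0, 0, 0, 0],
  [0, 0, 0, 0, 0, 0],
])

```text
time_s: 25.1
position: [0.5485, -0.3058, 0.2201]
tool_rot: [0.225, 0.974, -0.0, 0.0]
wrist_force: [-0.0, 0.7, -0.9]
grip_width: 0.173
grip_force: 30.0
```

Request:
send_rows([
  [-0.35, -0.55, 0.5, 0, 0, 0],
  [-0.34, -0.54, 1, 0, 0, 0],
  [0, 0, 1, 0, 0, 0],
  [0, 0, 0.75, 0, 0, 0],
  [0, 0, 0, 0, 0, 0],
])

```text
time_s: 25.6
position: [0.5492, -0.331, 0.1509]
tool_rot: [0.225, 0.974, 0.001, -0.003]
wrist_force: [-0.1, -0.9, -0.5]
grip_width: 0.167
grip_force: 30.0
```

Request:
send_rows([
  [0, 0, 0, 0, 0, 0],
  [0, 0, 0, 0, 0, 0],
  [0, 0, 0, 0, 0, 0],
])

```text
time_s: 25.9
position: [0.5521, -0.3326, 0.1564]
tool_rot: [0.225, 0.974, -0.001, 0.001]
wrist_force: [-0.0, -0.4, 0.1]
grip_width: 0.168
grip_force: 30.0
```

```bash
python3 - <<'E'
from h import *
S=[get_image("side").astype(float) for _ in range(3)]
p=state()["position"];print(p,[(z,proj("side",p-[0,0,z]).round(1)) for z in(.0124,.066,.075)])
I=cv2.resize(np.mean(S,0)[365:445,268:328],None,fx=7.5,fy=7.5,interpolation=cv2.INTER_CUBIC)
cv2.imwrite("pics/c9.png",np.clip(I*2,0,255).astype(np.uint8))
E
```

```text
[ 0.55170782 -0.33228822  0.15584483] [(0.0124, array([296. , 395.2])), (0.066, array([297.4, 408. ])), (0.075, array([297.6, 410.1]))]
```

View pics/c9.png

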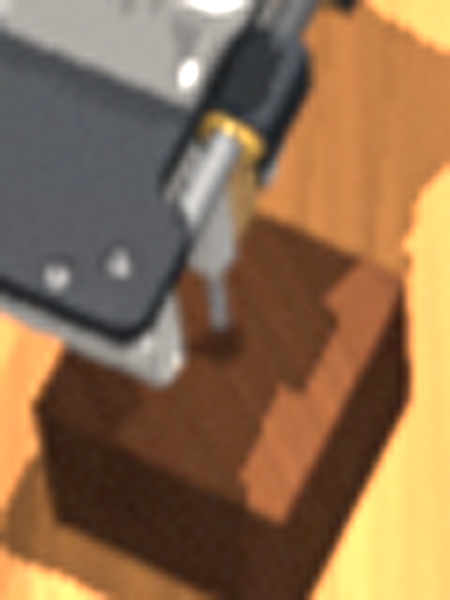

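The needle tip is at crop (222,330), directly above the dark hole at ≈(228,348), so it is aligned. I lower it.

Request:
send_rows([
  [0.03, 0.03, 0.2, 0, 0, 0],
  [0, 0, 0.3, 0, 0, 0],
  [0, 0, 0.3, 0, 0, 0],
  [0, 0, 0.2, 0, 0, 0],
  [0, 0, 0, 0, 0, 0],
])

```text
time_s: 26.55
position: [0.5503, -0.3307, 0.1334]
tool_rot: [0.225, 0.974, 0.001, -0.001]
wrist_force: [-1.0, -0.6, -0.8]
grip_width: 0.171
grip_force: 30.0
```

Request:
send_rows([
  [0, 0, 0.4, 0, 0, 0],
  [0, 0, 0.5, 0, 0, 0],
  [0, 0, 0.5, 0, 0, 0],
  [0, 0, 0.4, 0, 0, 0],
  [0, 0, 0, 0, 0, 0],
])

```text
time_s: 27.05
position: [0.5497, -0.3302, 0.0965]
tool_rot: [0.225, 0.974, 0.001, -0.002]
wrist_force: [-0.1, 0.2, -0.2]
grip_width: 0.169
grip_force: 30.0
```

Request:
send_rows([
  [0, 0, 0.25, 0, 0, 0],
  [0, 0, 0.2, 0, 0, 0],
  [0, 0, 0, 0, 0, 0],
  [0, 0, 0, 0, 0, 0],
  [0, 0, 0, 0, 0, 0],
])

```text
time_s: 27.55
position: [0.5512, -0.3314, 0.0903]
tool_rot: [0.225, 0.974, -0.0, 0.0]
wrist_force: [-0.1, 0.1, -0.1]
grip_width: 0.17
grip_force: 30.0
```

Exactly over home and free of contact. Now the last 3 mm, felt.

Request:
send_rows([
  [0, 0, 0.08, 0, 0, 0],
  [0, 0, 0, 0, 0, 0],
])

```text
time_s: 27.75
position: [0.5509, -0.3312, 0.0882]
tool_rot: [0.225, 0.974, 0.0, -0.0]
wrist_force: [0.5, 0.3, -1.7]
grip_width: 0.172
grip_force: 30.0
```

Request:
send_rows([
  [0, 0, 0.04, 0, 0, 0],
  [0, 0, 0, 0, 0, 0],
])

```text
time_s: 27.95
position: [0.551, -0.3313, 0.0875]
tool_rot: [0.225, 0.974, -0.0, 0.0]
wrist_force: [0.6, -0.9, 0.3]
grip_width: 0.171
grip_force: 30.0
```

Request:
send_rows([
  [0, 0, 0.03, 0, 0, 0],
  [0, 0, 0, 0, 0, 0],
])

```text
time_s: 28.15
position: [0.551, -0.3313, 0.0874]
tool_rot: [0.225, 0.974, -0.0, 0.0]
wrist_force: [-1.2, 1.0, 2.2]
grip_width: 0.171
grip_force: 30.0
```

Request:
send_rows([
  [0, 0, 0, 0, 0, 0],
  [0, 0, 0, 0, 0, 0],
  [0, 0, 0, 0, 0, 0],
  [0, 0, 0, 0, 0, 0],
  [0, 0, 0, 0, 0, 0],
], grip=-1)

```text
time_s: 28.65
position: [0.5509, -0.3312, 0.0867]
tool_rot: [0.225, 0.974, 0.0, -0.0]
wrist_force: [-0.4, -0.7, 0.1]
grip_width: 0.556
grip_force: 0.0
```

Request:
send_rows([
  [0, 0, 0, 0, 0, 0],
  [0, 0, 0, 0, 0, 0],
  [0, 0, 0, 0, 0, 0],
  [0, 0, 0, 0, 0, 0],
  [0, 0, 0, 0, 0, 0],
])

```text
time_s: 29.15
position: [0.551, -0.3312, 0.0869]
tool_rot: [0.225, 0.974, -0.0, -0.0]
wrist_force: [-1.2, -0.2, -0.4]
grip_width: 0.979
grip_force: 0.0
```

Request:
send_rows([
  [0, 0, -0.3, 0, 0, 0],
  [0, 0, -0.7, 0, 0, 0],
  [0, 0, -1, 0, 0, 0],
  [0, 0, -1, 0, 0, 0],
  [0, 0, -1, 0, 0, 0],
])

```text
time_s: 29.65
position: [0.5513, -0.3315, 0.1692]
tool_rot: [0.225, 0.974, -0.0, 0.001]
wrist_force: [1.0, -1.3, 0.9]
grip_width: 1.001
grip_force: 0.0
```

Request:
send_rows([
  [0, 0, -1, 0, 0, 0],
  [0, 0, -1, 0, 0, 0],
  [0, 0, -0.8, 0, 0, 0],
  [-0.6, -0.9, 0, 0, 0, 0],
  [-0.6, -0.9, 0, 0, 0, 0],
])

```text
time_s: 30.15
position: [0.5576, -0.3746, 0.2255]
tool_rot: [0.225, 0.974, -0.001, 0.001]
wrist_force: [0.4, -0.4, -0.2]
grip_width: 0.998
grip_force: 0.0
```

Request:
send_rows([
  [-0.6, -0.9, 0, 0, 0, 0],
  [-0.6, -0.9, 0, 0, 0, 0],
  [-0.6, -0.9, 0, 0, 0, 0],
  [0, 0, 0, 0, 0, 0],
  [0, 0, 0, 0, 0, 0],
])

```text
time_s: 30.65
position: [0.5652, -0.4383, 0.2231]
tool_rot: [0.226, 0.974, 0.0, -0.0]
wrist_force: [0.0, 0.5, 0.1]
grip_width: 1.002
grip_force: 0.0
```

```bash
python3 - <<'E'
from h import *
S=get_image("side");T=get_image("top");print(state()["position"])
def cr(I,x,y,w,h,k): return cv2.resize(I[y:y+h,x:x+w],None,fx=k,fy=k,interpolation=cv2.INTER_CUBIC)
cv2.imwrite("pics/c10.png",np.hstack([cr(S,225,180,200,290,2),np.vstack([cr(T,245,250,100,72,4),cr(T,430,240,100,73,4)])]))
E
```

```text
[ 0.56545055 -0.4373916   0.2231939 ]
```

View pics/c10.png

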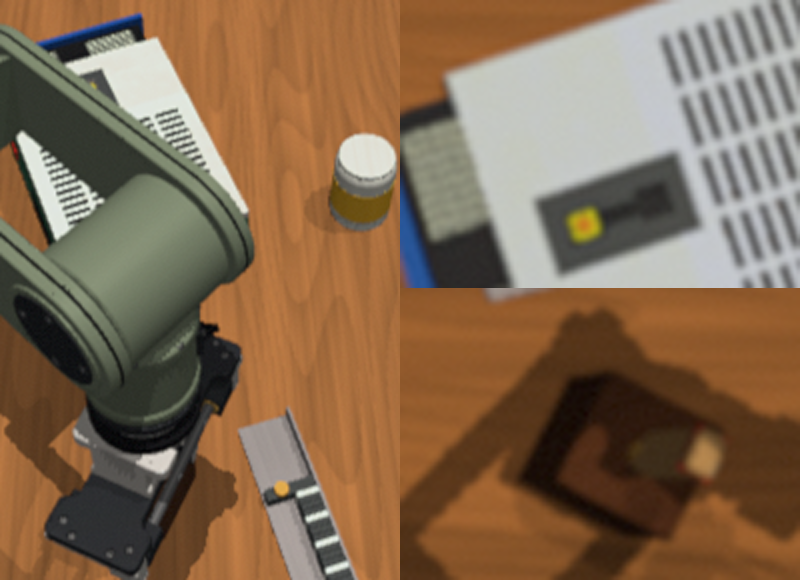

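The final picture shows the slide out, the yellow button up in the far window (top ≈(290.5,306)), and the bodkin standing upright in its block as before. I hand in.

```bash
python3 -c "
from rig import *
print(close_job())"
```

```text
the job is handed in; nothing more can be done
None
```

The filter slide is out on its stop with the button up in the far window, the bodkin is back in its block, and the job was handed in at about 31 s; the highest force I read on the dust box was about 7 N.

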